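# Roll a bearing sleeve up the loading ramp and shut the keeper

## Robot

A 6-joint arm with a two-finger parallel gripper is mounted at the origin on a cart in front of the work surface, level with it; the furniture and walls round the work are solid. World frame = base frame: x ahead of the robot, y to its left, z up, the work surface at z = 0. Lengths are in m, angles in rad, forces in N, time in s.
With the tool pointing down it reaches from about 0.4 to 0.925 m from the base axis. Payload 3.4 kg.
Tool frame: the origin (TCP) lies midway between the tips of the shut fingers; the grasp point (between the pads) lies 19 mm behind it (arm.grip_depth is the z of the grasp point in the tool frame, in m); z points along the fingers, y is the direction in which the jaws open and shut (so a half turn about z gives the same grasp; the last joint's range is limited). The gripper opens to 85 mm and grips with 20 to 120 N. Pads are 22 mm wide; open, the fingers measure 114 mm over their backs; the gripper's body (76 mm by 85 mm) begins 54 mm behind the grasp point. The pads swing forward as they close: fully open they stand 13 mm farther back than shut.
Start: joints at [1.226, 0.307, 1.506, -0, 1.328, -0.073], TCP at [0.154, 0.554, 0.231] pointing down, gripper open.
Joint ranges: [-3.12, 3.12], [-1.05, 2.28], [0.14, 2.33], [-1.42, 4.57], [0.1, 2.73], [-2.68, 2.68]. Speed limits (rad/s): [2.57, 2.57, 3.14, 3.14, 3.14, 3.14].

## Interface

Orientations are given as a unit quaternion [x, y, z, w].
In Python, from rig import read_state, imaging, close_job, arm gives the robot as it stands.
- The arm moves only by the shell command python3 -m pendant 'ROWS'. ROWS is JSON, a list of rows, each an object with "claw": the opening in per cent of the stroke, from 0 (shut) to 100 (fully open); "travel": the shift along the tool's x, y, z in cm, a list of three; "spin": the turn about the tool's z in degrees. In form: [{"claw": claw, "travel": [dx, dy, dz], "spin": spin}, ...]. A call has 1 to 12 rows; each row is the pose to reach, as a shift and turn from the pose commanded when the call began, along the tool's axes at that moment; what a row does not reach only later rows make up. A row lasts 1/10 s, in which the tool goes at most 50 mm and 8.59 degrees, less where a joint would pass 70% of its speed; a pose out of reach is approached as far as the arm can. A call with a gripper value outside its range is refused whole. The fingers move at their own pace and stop on an object; the grip force is fixed at half the most. Time passes only in rows, so rows that repeat a pose let the fingers close. It gives the time, the measured TCP pose, the force and the opening at its end, in the units of the state.
- read_state(): the state, without advancing time (a new reading comes with each control period).
- imaging.grab_frame(name): name is "scene" or "side" or "wrist"; returns a dict with "img" (480x640x3 uint8, red, green, blue), "intrinsics" (3x3 intrinsics, pixels), "xyz" and "attitude" of the camera in the world; the wrist camera has in their place "T_tool_cam" (4x4, takes a point from camera to tool coordinates, whose origin is the TCP and whose axes are the flange's). Camera axes: x right, y up, looking along -z (the intrinsics and any distortion apply to the point x, -y, -z); pixel columns grow to the right and rows downward; lengths in m; the calibration is good to about 2 mm. A picture is of the moment at which its call begins: read the wrist's pose just before it. There is no depth.
- close_job(): hands the job in, once; it reports no verdict.
The state is a dict: "clock": time; "q": joint angles; "dq": joint speeds; "joint_efforts": joint torques, N m; "eef_pos": TCP position; "ee_rot": TCP orientation; "contact_force": force on the tool from outside, world axes, zero at the start; "torque": the same for the moment, N m; "finger_gap": opening from 0.0 (shut) to 1.0 (fully open).
Only numpy, scipy, OpenCV 4.12 (cv2) and the standard library are available. Lean on these libraries where they do the work, as an engineer would, in place of code of your own. Each camera call takes 0.05 s, during which the arm holds its last target.

## Task

Load the brass bearing sleeve: with the fingertips low behind it, push it slowly up the ramp and over the small crest until it sits in the nest against the steel stop, without flicking it or letting it run back down, and without pinching or lifting it. Then swing the red keeper bar fully shut behind the sleeve with a fingertip, and leave the black bush, the grease tin and the gearhead where they stand.

Things in the scene. Friction and masses are not known exactly. Their poses are not given: they have to be found in the camera images.
- fixture: Loading ramp fixed to the table. Origin on the table top; x uphill along the lane, y across it (left looking uphill), z up. In this frame, mm: base plate x -160 to 130; level apron x -156 to -95 (z 5), with a lip at its low end, top z 11; then the ramp. The lane is 84 wide (y -42 to 42) between blue side walls 8 thick that stand 10 above the ramp and apron, 8 above the crest at the nest.
- ramp (a point): Middle of the ramp's foot, fixture frame (-95, 0, 5) mm. Its x axis points up the 9 degree slope, z square out of the ramp face, y as the fixture's. The centre of a sleeve on the slope is at z = 25 mm in this frame. Push with the tip below the sleeve's centre height, so that the finger's side bears on it: a tip edge above the centre tends to wedge and ride up.
- crest (a point): Middle of the crest, the top edge of the grey ramp: fixture frame (45, 0, 27) mm. Just uphill of it the face steps down 2.5 mm to the level nest floor (25 mm above the table).
- nest (a point): Centre of the sleeve when it sits in the nest against the stop: fixture frame (57, 0, 50) mm. Axes as the fixture's.
- stop (a point): Top edge, middle, of the upright dark steel stop's face: fixture frame (82, 0, 60) mm.
- sleeve: Brass bearing sleeve lying across the lane: 50 mm diameter, 80 mm long, about 0.45 kg. Solid to the touch, rolls freely, oiled (friction about 0.3). Origin at its centre; its y axis is the cylinder axis, x and z turn as it rolls. Starts at rest on the level apron, centre 30 mm above the table. In the nest, crest step and stop keep it in place (under 2 mm play).
- keeper (a joint): Red bar turning about an upright pin beside the lane. 0 rad = wide open, pointing downhill and outward; 0.79 = parallel to the lane, pointing downhill; 2.356 = shut at its end stop, square across the lane close behind a nested sleeve. Starts at 0.15 to 0.7. Shuts clockwise seen from above, over the side wall. In the fixture frame the bar points at 225 degrees minus this angle from x.
- keeper_pin (a point): On the keeper's pin axis, half-way up the bar: fixture frame (24.5, -62, 52) mm. The bar is 85 mm long from the pin, 8 mm thick, and spans 45 to 59 mm above the table. Light friction (0.03 N m) keeps it where it is left.
- keeper_tip (a point): Middle of the free end of the red keeper bar, 85 mm from the pin, 52 mm above the table.
- bush_1: Bystander: black plastic spacer bush standing upright beside the ramp, 45 mm diameter, 88 mm tall; origin at the centre of its underside.
- grease_tin: Bystander: round white grease tin with a green-topped lid, 67 mm diameter, 36 mm tall; origin at the centre of its underside.
- gearhead_1: Bystander: black square gearhead with a yellow shaft cap, 80 x 61 x 60 mm; origin at the centre of its underside.
Things that resemble listed ones, but are neither listed nor needed, are in the scene too. Of the things that look like the sleeve, the middle-sized one is meant.

How it is judged:
On the way, in this order (a step that is already met when the one before it is completed fails the run):
1. the sleeve is on its way up the ramp, the keeper still open (x of sleeve in the frame of fixture between -0.04 and 0.03 m and value of joint keeper below 0.95 rad), for 0.1 s.
2. the sleeve lies in the nest at the stop, the keeper still open (distance between sleeve and nest below 0.005 m and linear speed of sleeve below 0.03 m/s and value of joint keeper below 0.95 rad), for 0.2 s.
3. the keeper is shut behind the sleeve (value of joint keeper above 2.28 rad), for 0.2 s.
At the end, for the whole second after the job is handed in: The sleeve lies at rest in the nest (centre within 5 mm of the nest point, axis square to the lane within 0.1 rad), the keeper is shut (joint above 2.28 rad), and the bush, tin and gearhead stand within 20 mm of where they were (distance between sleeve and nest below 0.005 m and angle between the y axis of sleeve and the y axis of fixture, either way round below 0.1 rad and linear speed of sleeve below 0.02 m/s and value of joint keeper above 2.28 rad and distance of each of bush_1, grease_tin, gearhead_1 from where it was at the start of the episode below 0.02 m); the robot touches nothing.
It fails at once if the sleeve is flicked or runs back down (faster than 0.25 m/s on the ramp, 0.4 m/s anywhere) ((linear speed of sleeve above 0.25 m/s and x of sleeve in the frame of fixture below 0.04 m) or linear speed of sleeve above 0.4 m/s).
It fails at once if the sleeve is lifted off the lane (over about 15 mm) (z of sleeve in the frame of ramp above 0.045 m or z of sleeve in the frame of fixture above 0.065 m).
It fails at once if a bystander is displaced by more than 20 mm (distance of any of bush_1, grease_tin, gearhead_1 from where it was at the start of the episode above 0.02 m).
It also fails if it takes over 58 s, if anything falls off the work surface, if the arm or the gripper's body presses on something with over 40 N, if the wrist force passes 120 N, or if a joint passes its speed limit or range.

## Working session

There is one attempt and no reset: what is moved stays moved. The work goes in short steps, Python scripts to look and compute and a shell command to move; the robot and the scene stay as the last step left them, time stands still between calls to the robot, and variables do not carry over. Pictures are saved under pics/ and viewed, and the job is handed in when it is done.

```bash
ls; mkdir -p pics; python3 - <<'E'
from rig import read_state, imaging, arm
import cv2
print(read_state())
for n in ["scene","side","wrist"]:
    f=imaging.grab_frame(n)
    cv2.imwrite(f"pics/{n}0.png",f["img"][:,:,::-1])
    print(n,{k:v for k,v in f.items() if k!="img"})
E
```

```text
pics
{'clock': 0.0, 'q': array([ 1.22545070e+00,  3.07555273e-01,  1.50765923e+00, -1.96639617e-05,
        1.32835319e+00, -7.34688935e-02]), 'dq': array([-0.00098916,  0.00057917,  0.00174279, -0.00064743, -0.0008696 ,
        0.00123188]), 'joint_efforts': array([ 7.96363508e-06, -4.57548273e+01, -2.51922208e+01, -2.88381098e-04,
        1.30953005e-02,  1.90893428e-05]), 'eef_pos': array([0.15419475, 0.55323973, 0.2303965 ]), 'ee_rot': array([ 1.35517668e-01,  9.90774438e-01, -9.67927186e-04, -1.95951439e-04]), 'contact_force': array([-1.21125075, -0.07931542, -1.43319493]), 'torque': array([-0.02203503, -0.02574299, -0.04216999]), 'finger_gap': 1.0023488902638036}
scene {'intrinsics': array([[514.39591154,   0.        , 315.23414604],
       [  0.        , 514.39591154, 243.77790862],
       [  0.        ,   0.        ,   1.        ]]), 'xyz': array([0.28512839, 0.46608032, 0.70684704]), 'attitude': array([-0.0923197 ,  0.34855418,  0.90004416, -0.24476023])}
side {'intrinsics': array([[554.71557723,   0.        , 326.16368088],
       [  0.        , 554.71557723, 242.61741895],
       [  0.        ,   0.        ,   1.        ]]), 'xyz': array([ 0.21724461, -0.84388508,  0.78687331]), 'attitude': array([ 0.42243546, -0.0952086 , -0.18456534,  0.8822807 ])}
wrist {'intrinsics': array([[353.41850178,   0.        , 320.26476261],
       [  0.        , 353.41850178, 244.16469498],
       [  0.        ,   0.        ,   1.        ]]), 'T_tool_cam': array([[-9.64361547e-04,  9.59114266e-01,  2.83017482e-01,
         7.15545615e-02],
       [ 9.99999526e-01,  8.87798901e-04,  3.98775717e-04,
        -5.63400035e-04],
       [ 1.31208869e-04,  2.83017732e-01, -9.59114668e-01,
        -1.42058374e-01],
       [ 0.00000000e+00,  0.00000000e+00,  0.00000000e+00,
         1.00000000e+00]])}
```

View pics/scene0.png

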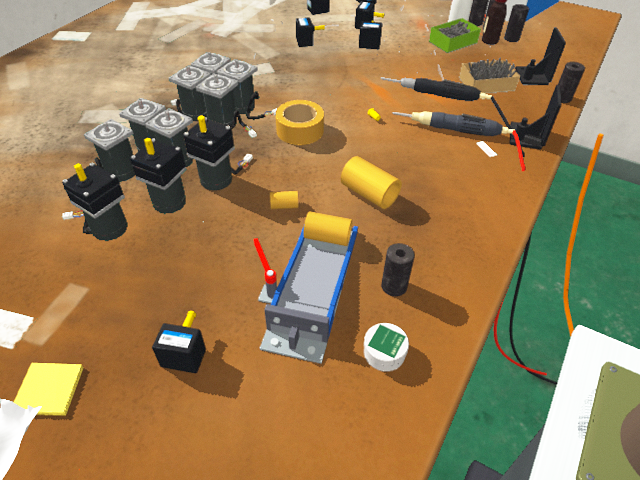

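View pics/side0.png

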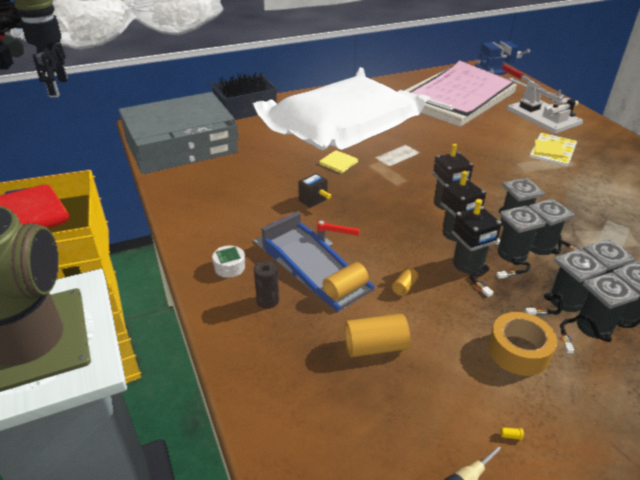

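View pics/wrist0.png

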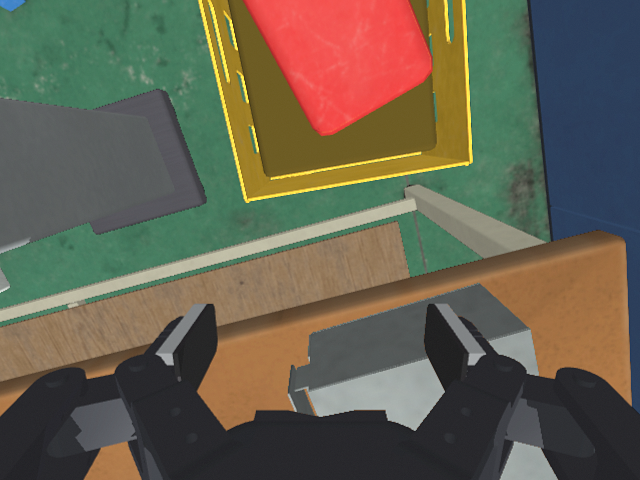

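Three brass cylinders in the scene view: large at (370,183), small at (284,200), and one across the lane at (328,229). The last is middle-sized and lies on the apron, so it should be the sleeve. I'll confirm that in a crop.

```bash
cat > h.py <<'E'
import numpy as np, cv2
from scipy.spatial.transform import Rotation as R
from rig import read_state, imaging
def campose(f, st=None):
    if "T_tool_cam" in f:
        T=np.eye(4); T[:3,:3]=R.from_quat(st["ee_rot"]).as_matrix(); T[:3,3]=st["eef_pos"]
        M=T@f["T_tool_cam"]; return M[:3,:3],M[:3,3]
    return R.from_quat(f["attitude"]).as_matrix(), np.array(f["xyz"])
def cast(f,uv,z,st=None):
    K=f["intrinsics"]; Rm,c=campose(f,st)
    uv=np.atleast_2d(uv).astype(float)
    d=np.c_[(uv[:,0]-K[0,2])/K[0,0],-(uv[:,1]-K[1,2])/K[1,1],-np.ones(len(uv))]@Rm.T
    return c+d*((z-c[2])/d[:,2])[:,None]
def proj(f,P,st=None):
    K=f["intrinsics"]; Rm,c=campose(f,st)
    p=(np.atleast_2d(P)-c)@Rm
    return np.c_[K[0,2]+K[0,0]*p[:,0]/-p[:,2],K[1,2]-K[1,1]*p[:,1]/-p[:,2]]
E
python3 - <<'E'
from h import *
s=cv2.imread("pics/scene0.png"); d=cv2.imread("pics/side0.png")
cv2.imwrite("pics/sc.png",cv2.resize(s[190:370,230:430],None,fx=4,fy=4,interpolation=cv2.INTER_CUBIC)[:, :800][:600] if 0 else cv2.resize(s[195:370,225:425],None,fx=3.4,fy=3.4,interpolation=cv2.INTER_CUBIC))
cv2.imwrite("pics/sd.png",cv2.resize(d[195:355,205:425],None,fx=3.6,fy=3.6,interpolation=cv2.INTER_CUBIC))
E
```

```text
(no output)
```

View pics/sc.png

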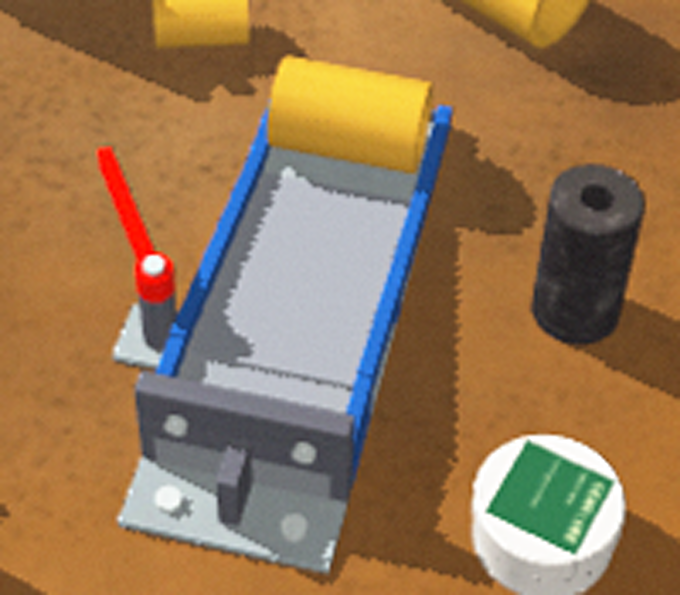

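View pics/sd.png

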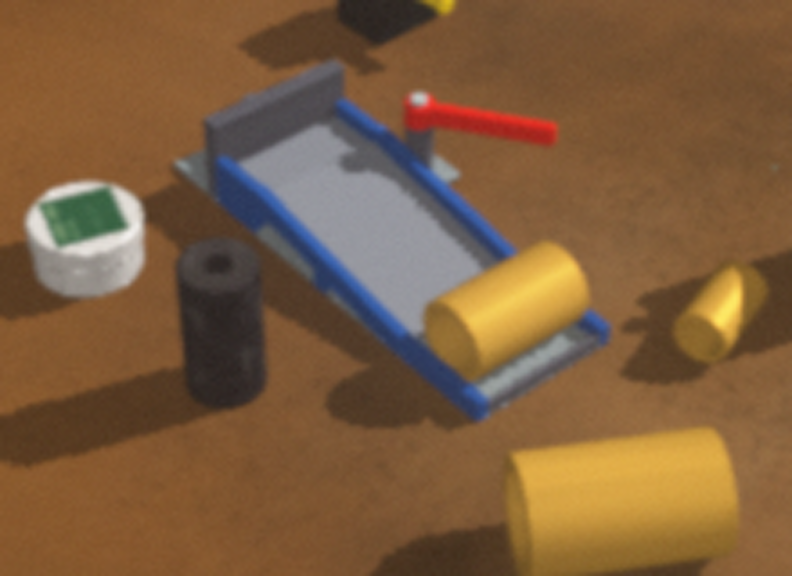

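The crop confirms it: the middle-sized cylinder at (328,229) lies across the low end of the lane. The larger one (370,183) and the smaller one (284,200) are loose on the table. Next is the fixture pose.

```bash
cat > fit.py <<'E'
from h import *
from scipy.optimize import least_squares
fs=imaging.grab_frame("scene"); fd=imaging.grab_frame("side")
S=lambda x,y:((x+.5)/3.4-.5+225,(y+.5)/3.4-.5+195)
D=lambda x,y:((x+.5)/3.6-.5+205,(y+.5)/3.6-.5+195)
# (frame, px, fixture pt)
obs=[(fs,S(153,264),"cap"),(fd,D(420,99),"cap"),
 (fs,S(140,375),(82,-50,60)),(fs,S(353,417),(82,50,60)),
 (fd,D(207,122),(82,50,60)),(fd,D(338,64),(82,-50,60)),
 (fd,D(483,402),(-158,46,15)),(fd,D(602,323),(-158,-46,15)),(fs,S(445,110),(-158,46,15)),
 (fs,S(118,523),(130,-50,3)),(fs,S(330,570),(130,50,3))]
def world(p,P):
    c,s=np.cos(p[2]),np.sin(p[2]); x,y,z=np.array(P)/1000
    return np.array([p[0]+c*x-s*y,p[1]+s*x+c*y,z])
def res(p):
    r=[]
    for f,uv,P in obs:
        if P=="cap": P=(24.5,-62,p[3]*1000)
        r.append(proj(f,world(p,P))[0]-uv)
    return np.ravel(r)
sl=cast(fs,[(328,229)],0.05)[0]; nest=cast(fs,S(250,340),0.03)[0]
print(sl,nest)
d=nest-sl
p0=[nest[0]-.06*d[0]/.18,nest[1]-.06*d[1]/.18,np.arctan2(d[1],d[0]),.06]
o=least_squares(res,p0,loss="soft_l1",f_scale=1.0)
print(o.x,np.degrees(o.x[2])); print(o.fun.reshape(-1,2).round(1))
np.save("fix.npy",o.x)
from scipy.optimize import least_squares as l
for n,uvs,uvd in [("cap",S(153,264),D(420,99)),("ktip",S(105,153),D(553,133))]:
    q=l(lambda X:np.r_[proj(fs,X)[0]-uvs,proj(fd,X)[0]-uvd],[*nest[:2],.05])
    X=q.x; w=X-np.array([o.x[0],o.x[1],0]); c,s=np.cos(o.x[2]),np.sin(o.x[2])
    print(n,X.round(4),"fix",[round(1000*v,1) for v in (c*w[0]+s*w[1],-s*w[0]+c*w[1],w[2])],q.fun.round(1))
E
python3 fit.py
```

```text
[ 0.58248977 -0.09279937  0.05      ] [0.56054023 0.04445282 0.03      ]
[0.55761265 0.00976968 1.85847478 0.06272999] 106.48276146753317
[[-0.2  0.3]
 [-1.1 -0.3]
 [ 0.1 -1.5]
 [ 0.9 -0.7]
 [ 1.   1.8]
 [ 1.1  0.6]
 [-1.1 -0.8]
 [-0.3  0.5]
 [-0.5 -0.8]
 [-0.3  0.9]
 [-0.2  1. ]]
cap [0.6113 0.0494 0.0618] fix [np.float64(22.8), np.float64(-62.7), np.float64(61.8)] [-0.3 -0.2 -0.4  0.3]
ktip [ 0.6762 -0.0036  0.054 ] fix [np.float64(-46.5), np.float64(-109.9), np.float64(54.0)] [-0.1 -0.1 -0.2  0.1]
```

Scene and side views agree with the known geometry to about 1 px: fixture at (0.558, 0.010), yaw 106.5°, keeper about 0.19 rad. Next I'll measure the sleeve and bystanders.

```bash
cat >> h.py <<'E'
def fixp():
    p=np.load("fix.npy"); return p
def w2f(X):
    p=fixp(); c,s=np.cos(p[2]),np.sin(p[2]); X=np.atleast_2d(X); d=X-[p[0],p[1],0]
    return 1000*np.c_[c*d[:,0]+s*d[:,1],-s*d[:,0]+c*d[:,1],d[:,2]]
def f2w(F):
    p=fixp(); c,s=np.cos(p[2]),np.sin(p[2]); F=np.atleast_2d(F)/1000
    return np.c_[p[0]+c*F[:,0]-s*F[:,1],p[1]+s*F[:,0]+c*F[:,1],F[:,2]]
def tri(f1,u1,f2,u2):
    from scipy.optimize import least_squares
    q=least_squares(lambda X:np.r_[proj(f1,X)[0]-u1,proj(f2,X)[0]-u2],[.55,0,.05]); return q.x,q.fun
def brass(f):
    h=cv2.cvtColor(f["img"],cv2.COLOR_RGB2HSV)
    m=cv2.inRange(h,(18,120,90),(32,255,255)); return m
E
python3 - <<'E'
from h import *
fs=imaging.grab_frame("scene"); fd=imaging.grab_frame("side")
out={}
for n,f in(("s",fs),("d",fd)):
    c,l,st,ce=cv2.connectedComponentsWithStats(brass(f))
    for i in range(1,c):
        if st[i,4]>150: print(n,ce[i].round(1),st[i])
for n,f,uv,z in [("bush",fs,(400,254),.088),("tin",fs,(386,341),.036),("gear",fs,(180,343),.06),("m1",fs,(93,190),.12),("m3",fs,(208,140),.12),("big",fs,(370,183),.03),("small",fs,(284,200),.015)]:
    X=cast(f,[uv],z); print(n,X.round(3),w2f(X).round(0))
print(w2f(read_state()["eef_pos"]))
E
```

```text
s [487.2  81.2] [460  63  60  30 627]
s [299.4 124.5] [ 275  100   49   45 1417]
s [370.6 181.6] [ 341  156   61   53 1917]
s [283.7 199.4] [270 191  29  18 476]
s [327.3 227.9] [ 304  211   48   35 1260]
s [189.1 318.7] [182 310  15  18 155]
s [ 49.1 387.1] [  13  362   71   54 2672]
d [552.4 148.2] [533 137  42  25 597]
d [338.2 161.2] [319 150  40  24 582]
d [ 86.7 247.6] [   0  170  142  213 5713]
d [345.7 280.4] [ 323  262   46   38 1013]
d [404.8 281.2] [392 268  27  27 431]
d [377.  334.5] [ 345  313   65   44 2266]
d [521.7 346.3] [ 489  312   68   64 2166]
d [511.9 433. ] [500 427  25  14 290]
bush [[ 0.439 -0.071  0.088]] [[-43. 137.  88.]]
tin [[0.399 0.055 0.036]] [[ 88. 139.  36.]]
gear [[0.65  0.224 0.06 ]] [[ 179. -149.   60.]]
m1 [[0.94 0.09 0.12]] [[ -32. -389.  120.]]
m3 [[ 0.86  -0.121  0.12 ]] [[-211. -253.  120.]]
big [[ 0.582 -0.263  0.03 ]] [[-269.   54.   30.]]
small [[ 0.712 -0.148  0.015]] [[-195. -103.   15.]]
[[636.06549835 232.34631767 231.08701637]]
```

```bash
python3 - <<'E'
from h import *
fs=imaging.grab_frame("scene"); fd=imaging.grab_frame("side")
X,r=tri(fs,(327.3,227.9),fd,(347,280.3)); print(X,w2f(X),r)
# predicted silhouettes for sleeve at several x: project circle extremes
for xc in(-135,-130,-125,-120):
    for n,f in(("s",fs),("d",fd)):
        P=[[xc+25*np.cos(a),y,30+25*np.sin(a)] for a in np.linspace(0,6.28,60) for y in(-40,40)]
        u=proj(f,f2w(np.array(P))); print(xc,n,u.min(0).round(1),u.max(0).round(1))
# targets
q=read_state(); Rm=R.from_quat(q["ee_rot"]).as_matrix()
p=fixp()
print("tool x ang",np.degrees(np.arctan2(Rm[1,0],Rm[0,0])),"fix",np.degrees(p[2]))
for F in [(-185,0,230),(-185,0,120),(300,0,230)]:
    W=f2w(np.array(F,float))[0]; print(F,W.round(4),"tool cm",(Rm.T@(W-q["eef_pos"])*100).round(2))
E
```

```text
[ 0.59610367 -0.11222269  0.0301657 ] [[-127.90004308   -2.29672996   30.16569594]] [-0.82309063 -0.69044444 -0.98761737  0.64448615]
-135 s [304.1 207.7] [352.6 242.1]
-135 d [324.2 263.7] [370.6 303.7]
-130 s [303.4 209.5] [352.1 244. ]
-130 d [322.6 262.4] [368.9 302.3]
-125 s [302.7 211.4] [351.6 246. ]
-125 d [321.  261.2] [367.2 300.9]
-120 s [302.  213.2] [351.1 248. ]
-120 d [319.4 260. ] [365.5 299.5]
tool x ang 164.424636241492 fix 106.48276146753317
(-185, 0, 230) [ 0.6101 -0.1676  0.23  ] tool cm [-63.27 -57.26   0.13]
(-185, 0, 120) [ 0.6101 -0.1676  0.12  ] tool cm [-63.27 -57.26  11.13]
(300, 0, 230) [0.4725 0.2974 0.23  ] tool cm [-37.53 -16.16   0.13]
```

```bash
python3 -m pendant '[{"claw":35,"travel":[-37.5,-16,0],"spin":58},{"claw":35,"travel":[-37.5,-16,0],"spin":58},{"claw":35,"travel":[-37.5,-16,0],"spin":58},{"claw":35,"travel":[-37.5,-16,0],"spin":58},{"claw":35,"travel":[-37.5,-16,0],"spin":58},{"claw":35,"travel":[-37.5,-16,0],"spin":58},{"claw":35,"travel":[-37.5,-16,0],"spin":58},{"claw":35,"travel":[-37.5,-16,0],"spin":58},{"claw":35,"travel":[-37.5,-16,0],"spin":58},{"claw":35,"travel":[-37.5,-16,0],"spin":58},{"claw":35,"travel":[-37.5,-16,0],"spin":58},{"claw":35,"travel":[-37.5,-16,0],"spin":58}]'
cat > where.py <<'E'
import sys
from h import *
q=read_state(); Rm=R.from_quat(q["ee_rot"]).as_matrix(); p=fixp()
print("t",round(q["clock"],2),"fix",w2f(q["eef_pos"]).round(1),"yawerr deg",round(np.degrees(np.arctan2(Rm[1,0],Rm[0,0])-p[2]),2),"F",q["contact_force"].round(1),"gap",round(q["finger_gap"],2),"q",q["q"].round(2))
for a in sys.argv[1:]:
    F=np.array([float(v) for v in a.split(",")]); print(a,"tool cm",(Rm.T@(f2w(F)[0]-q["eef_pos"])*100).round(2))
E
python3 where.py -- 2>/dev/null || python3 where.py=; python3 where.py " -180,0,230" " -180,0,150"
```

```text
clock: 1.65
eef_pos: [0.4712, 0.3001, 0.2313]
ee_rot: [0.598, 0.801, -0.0, -0.0]
contact_force: [-0.5, 0.4, 1.1]
finger_gap: 0.355
t 1.65 fix [[302.9   0.4 231.3]] yawerr deg 0.05 F [-0.5  0.4  1.1] gap 0.35 q [0.49 0.28 1.54 0.   1.32 0.2 ]
t 1.65 fix [[302.9   0.4 231.3]] yawerr deg 0.05 F [-0.5  0.4  1.1] gap 0.35 q [0.49 0.28 1.54 0.   1.32 0.2 ]
 -180,0,230 tool cm [-48.29   0.     0.1 ]
```

```bash
python3 -m pendant '[{"claw":35,"travel":[-48.3,0,0],"spin":0},{"claw":35,"travel":[-48.3,0,0],"spin":0},{"claw":35,"travel":[-48.3,0,0],"spin":0},{"claw":35,"travel":[-48.3,0,0],"spin":0},{"claw":35,"travel":[-48.3,0,0],"spin":0},{"claw":35,"travel":[-48.3,0,0],"spin":0},{"claw":35,"travel":[-48.3,0,0],"spin":0},{"claw":35,"travel":[-48.3,0,0],"spin":0},{"claw":35,"travel":[-48.3,0,0],"spin":0},{"claw":35,"travel":[-48.3,0,0],"spin":0},{"claw":35,"travel":[-48.3,0,8],"spin":0},{"claw":35,"travel":[-48.3,0,8],"spin":0}]'
python3 - <<'E'
from h import *
st=read_state(); f=imaging.grab_frame("wrist"); cv2.imwrite("pics/w1.png",f["img"][:,:,::-1])
E
python3 where.py " -180,0,50" " -180,0,18"
```

```text
clock: 2.85
eef_pos: [0.6091, -0.1636, 0.1496]
ee_rot: [0.599, 0.801, 0.0, -0.0]
contact_force: [-0.6, 0.4, -1.0]
finger_gap: 0.35
t 2.9 fix [[-178.     2.9  144.2]] yawerr deg -0.0 F [-2.5  1.3 -2.4] gap 0.35 q [-0.33  0.45  1.5   0.    1.2  -0.62]
 -180,0,50 tool cm [-0.26  0.37  9.41]
 -180,0,18 tool cm [-0.29  0.4  12.61]
```

View pics/w1.png

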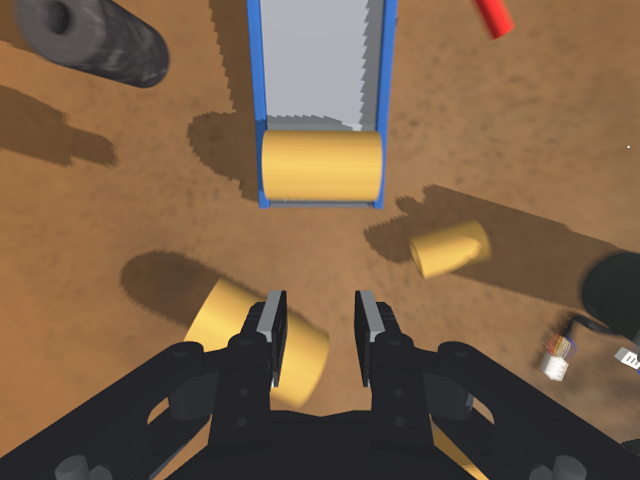

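```bash
python3 - <<'E'
from h import *
st=read_state(); f=imaging.grab_frame("wrist"); cv2.imwrite("pics/w2.png",f["img"][:,:,::-1])
m=brass(f);c,l,s,ce=cv2.connectedComponentsWithStats(m)
for i in range(1,c):
    if s[i,4]>300: print(ce[i].round(1),s[i])
for P in [(-158,46,15),(-158,-46,15),(-127,40,30),(-127,-40,30)]: print(P,proj(f,f2w(np.array(P,float)),st).round(1))
print(w2f(st["eef_pos"]))
E
```

```text
[326.9 170.5] [ 266  135  123   72 8410]
[458.2 255.9] [ 416  227   84   59 3240]
[221.4 320.1] [ 190  287   65   66 2299]
[302.1 370. ] [ 269  320   65   94 3814]
[461.  459.4] [438 442  50  38 543]
(-158, 46, 15) [[266.5 209.7]]
(-158, -46, 15) [[384.7 209.8]]
(-127, 40, 30) [[269.7 170.6]]
(-127, -40, 30) [[381.9 170.6]]
[[-177.97972847    2.92170027  144.17330029]]
```

View pics/w2.png

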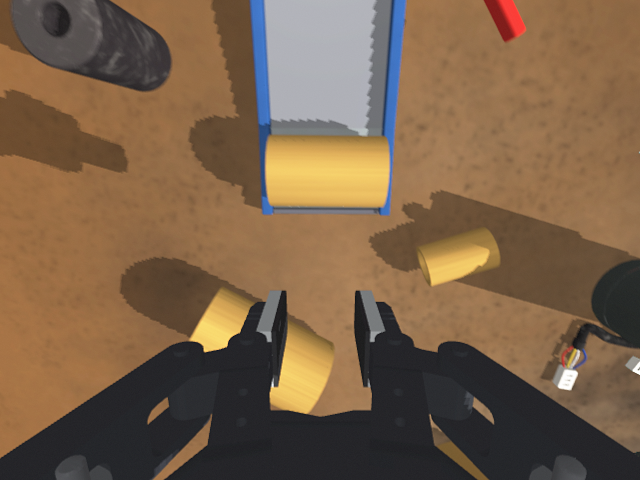

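```bash
python3 - <<'E'
from h import *
st=read_state(); f=imaging.grab_frame("wrist")
for z in(0,.03,.06): print(z,w2f(cast(f,[(222,288),(333,345),(190,340),(325,375),(300,405)],z,st)).round(0).tolist())
E
python3 where.py " -178,0,50" " -178,0,18"
```

```text
0 [[-231.0, 91.0, 0.0], [-288.0, -8.0, 0.0], [-283.0, 125.0, 0.0], [-320.0, -1.0, 0.0], [-355.0, 24.0, 0.0]]
0.03 [[-218.0, 82.0, 30.0], [-269.0, -7.0, 30.0], [-265.0, 112.0, 30.0], [-298.0, -0.0, 30.0], [-329.0, 22.0, 30.0]]
0.06 [[-206.0, 72.0, 60.0], [-250.0, -6.0, 60.0], [-247.0, 99.0, 60.0], [-276.0, -0.0, 60.0], [-303.0, 19.0, 60.0]]
t 3.0 fix [[-178.9    0.9  149.3]] yawerr deg 0.05 F [ 1.1 -0.6  0.4] gap 0.35 q [-0.33  0.45  1.49  0.    1.2  -0.62]
 -178,0,50 tool cm [0.05 0.14 9.93]
 -178,0,18 tool cm [ 0.04  0.15 13.13]
```

```bash
python3 -m pendant '[{"claw":35,"travel":[0,0.15,4],"spin":0},{"claw":35,"travel":[0,0.15,8],"spin":0},{"claw":35,"travel":[0,0.15,10.5],"spin":0},{"claw":35,"travel":[0,0.15,12],"spin":0},{"claw":35,"travel":[0,0.15,12.8],"spin":0},{"claw":35,"travel":[0,0.15,12.8],"spin":0},{"claw":35,"travel":[0,0.15,12.8],"spin":0}]'
python3 - <<'E'
from h import *
for n in("side","wrist"):
    f=imaging.grab_frame(n); g=f["img"][:,:,::-1]
    if n=="side": g=cv2.resize(g[190:360,200:430],None,fx=3.4,fy=3.4,interpolation=cv2.INTER_CUBIC)
    cv2.imwrite(f"pics/{n}3.png",g)
E
python3 where.py " -165,0,20"
```

```text
clock: 3.7
eef_pos: [0.6123, -0.1636, 0.0251]
ee_rot: [0.598, 0.801, 0.001, 0.002]
contact_force: [-0.1, -0.0, 1.0]
finger_gap: 0.351
t 3.8 fix [[-182.1   -3.    25.2]] yawerr deg -0.03 F [ 0.1 -0.6 -0.4] gap 0.35 q [-0.33  0.59  1.61 -0.    0.94 -0.62]
 -165,0,20 tool cm [ 1.71 -0.3   0.51]
```

View pics/side3.png

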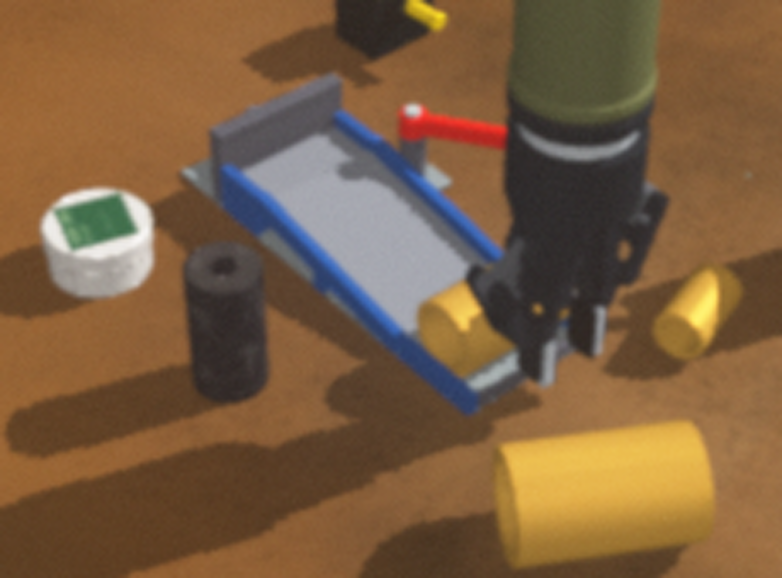

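View pics/wrist3.png

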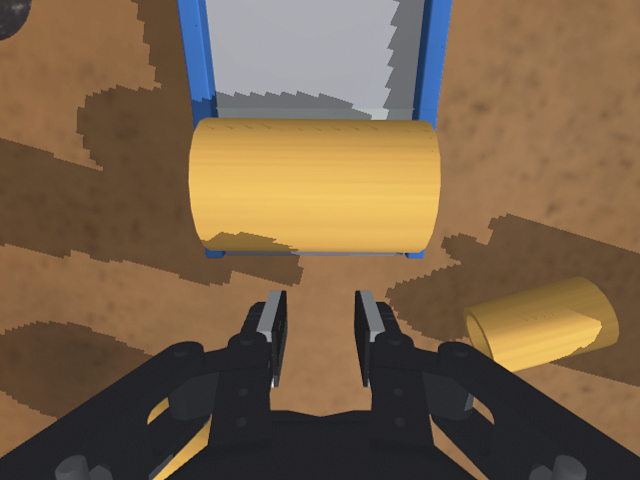

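The tips are behind the lip, centred on the lane to within 3 mm; the side view shows them at (540,360) in the crop, short of the sleeve. I'll lower slightly and start the slow push.

```bash
python3 -m pendant '[{"claw":35,"travel":[0.4,-0.25,0.4],"spin":0},{"claw":35,"travel":[0.8,-0.25,0.7],"spin":0},{"claw":35,"travel":[1.1,-0.25,0.7],"spin":0},{"claw":35,"travel":[1.4,-0.25,0.7],"spin":0},{"claw":35,"travel":[1.7,-0.25,0.7],"spin":0},{"claw":35,"travel":[2.0,-0.25,0.7],"spin":0},{"claw":35,"travel":[2.3,-0.25,0.7],"spin":0},{"claw":35,"travel":[2.6,-0.25,0.7],"spin":0},{"claw":35,"travel":[2.9,-0.25,0.7],"spin":0},{"claw":35,"travel":[3.2,-0.25,0.7],"spin":0},{"claw":35,"travel":[3.5,-0.25,0.7],"spin":0},{"claw":35,"travel":[3.8,-0.25,0.7],"spin":0}]'
python3 where.py
python3 - <<'E'
from h import *
f=imaging.grab_frame("wrist"); cv2.imwrite("pics/w4.png",f["img"][:,:,::-1])
E
python3 where.py
```

```text
clock: 5.0
eef_pos: [0.5974, -0.1278, 0.0163]
ee_rot: [0.599, 0.801, -0.0, -0.0]
contact_force: [0.4, 0.8, 0.3]
finger_gap: 0.353
t 5.0 fix [[-143.2    0.8   16.3]] yawerr deg -0.06 F [0.4 0.8 0.3] gap 0.35 q [-0.28  0.58  1.67 -0.    0.89 -0.57]
t 5.05 fix [[-142.7    0.9   16.3]] yawerr deg -0.05 F [-0.6  0.2  0.2] gap 0.35 q [-0.28  0.58  1.67  0.    0.89 -0.57]
```

View pics/w4.png

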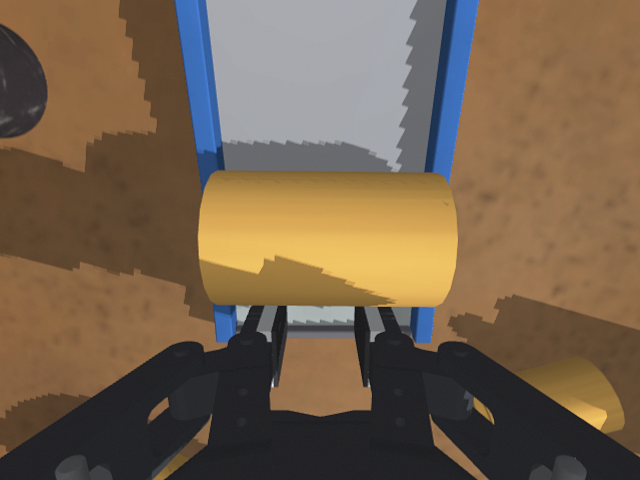

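The sleeve (328,240) is square and just touching the two tips at about row 306. Continuing uphill.

```bash
python3 -m pendant '[{"claw":35,"travel":[0.4,0,-0.05],"spin":0},{"claw":35,"travel":[0.8,0,-0.1],"spin":0},{"claw":35,"travel":[1.2,0,-0.15],"spin":0},{"claw":35,"travel":[1.6,0,-0.2],"spin":0},{"claw":35,"travel":[2.0,0,-0.25],"spin":0},{"claw":35,"travel":[2.4,0,-0.3],"spin":0},{"claw":35,"travel":[2.8,0,-0.35],"spin":0},{"claw":35,"travel":[3.2,0,-0.4],"spin":0},{"claw":35,"travel":[3.6,0,-0.45],"spin":0},{"claw":35,"travel":[4.0,0,-0.5],"spin":0},{"claw":35,"travel":[4.4,0,-0.55],"spin":0},{"claw":35,"travel":[4.8,0,-0.6],"spin":0}]'
python3 where.py
python3 - <<'E'
from h import *
f=imaging.grab_frame("wrist"); cv2.imwrite("pics/w5.png",f["img"][:,:,::-1])
E
```

```text
clock: 6.25
eef_pos: [0.5839, -0.0816, 0.0224]
ee_rot: [0.599, 0.801, -0.0, 0.0]
contact_force: [0.6, -1.8, 1.1]
finger_gap: 0.349
t 6.25 fix [[-95.1   0.7  22.4]] yawerr deg -0.05 F [ 0.6 -1.8  1.1] gap 0.35 q [-0.21  0.55  1.71 -0.    0.88 -0.5 ]
```

View pics/w5.png

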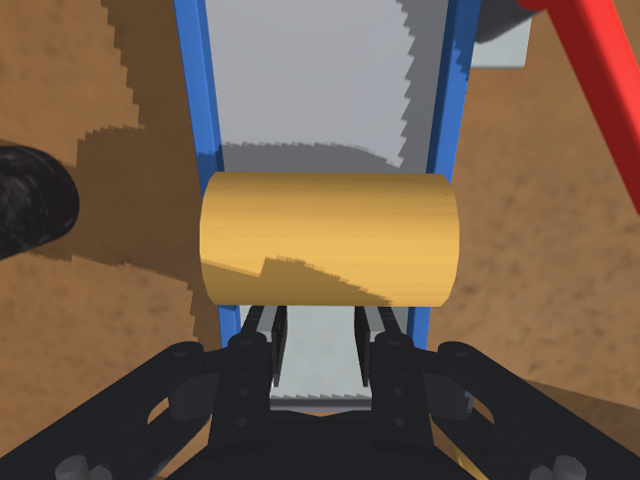

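```bash
python3 -m pendant '[{"claw":35,"travel":[0.4,0,-0.05],"spin":0},{"claw":35,"travel":[0.8,0,-0.1],"spin":0},{"claw":35,"travel":[1.2,0,-0.15],"spin":0},{"claw":35,"travel":[1.6,0,-0.2],"spin":0},{"claw":35,"travel":[2.0,0,-0.25],"spin":0},{"claw":35,"travel":[2.4,0,-0.3],"spin":0},{"claw":35,"travel":[2.8,0,-0.35],"spin":0},{"claw":35,"travel":[3.2,0,-0.4],"spin":0},{"claw":35,"travel":[3.6,0,-0.45],"spin":0},{"claw":35,"travel":[4.0,0,-0.5],"spin":0},{"claw":35,"travel":[4.4,0,-0.55],"spin":0},{"claw":35,"travel":[4.8,0,-0.6],"spin":0}]'
python3 where.py
python3 -m pendant '[{"claw":35,"travel":[0.4,0,-0.05],"spin":0},{"claw":35,"travel":[0.8,0,-0.1],"spin":0},{"claw":35,"travel":[1.2,0,-0.15],"spin":0},{"claw":35,"travel":[1.6,0,-0.2],"spin":0},{"claw":35,"travel":[2.0,0,-0.25],"spin":0},{"claw":35,"travel":[2.4,0,-0.3],"spin":0},{"claw":35,"travel":[2.7,0,-0.35],"spin":0},{"claw":35,"travel":[3.0,0,-0.4],"spin":0},{"claw":35,"travel":[3.3,0,-0.45],"spin":0},{"claw":35,"travel":[3.6,0,-0.5],"spin":0}]'
python3 where.py
python3 - <<'E'
from h import *
f=imaging.grab_frame("wrist"); cv2.imwrite("pics/w6.png",f["img"][:,:,::-1])
g=imaging.grab_frame("side")["img"][:,:,::-1]
cv2.imwrite("pics/d6.png",cv2.resize(g[190:360,200:430],None,fx=3.4,fy=3.4,interpolation=cv2.INTER_CUBIC))
E
```

```text
clock: 7.5
eef_pos: [0.5703, -0.0356, 0.0283]
ee_rot: [0.599, 0.801, -0.0, -0.0]
contact_force: [0.5, -2.5, 0.9]
finger_gap: 0.35
t 7.5 fix [[-47.1   0.7  28.3]] yawerr deg -0.06 F [ 0.5 -2.5  0.9] gap 0.35 q [-0.14  0.52  1.75  0.    0.87 -0.42]
clock: 8.5
eef_pos: [0.5602, -0.0012, 0.0334]
ee_rot: [0.599, 0.801, -0.0, 0.0]
contact_force: [1.3, -2.4, 1.3]
finger_gap: 0.347
t 8.5 fix [[-11.3   0.6  33.4]] yawerr deg -0.06 F [ 1.3 -2.4  1.3] gap 0.35 q [-0.08  0.5   1.77 -0.    0.86 -0.36]
```

View pics/w6.png

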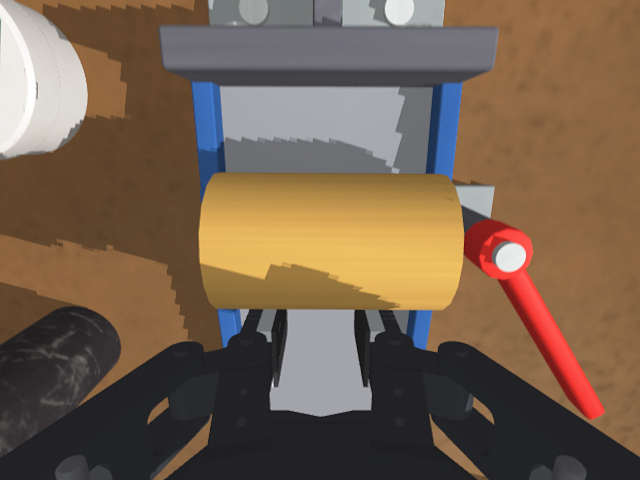

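View pics/d6.png

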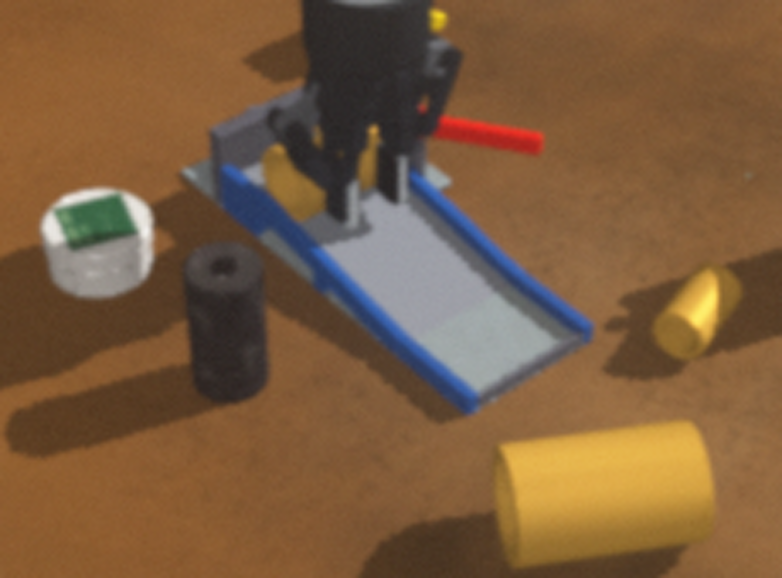

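```bash
python3 -m pendant '[{"claw":35,"travel":[0.25,0,-0.03],"spin":0},{"claw":35,"travel":[0.5,0,-0.06],"spin":0},{"claw":35,"travel":[0.7,0,-0.1],"spin":0},{"claw":35,"travel":[0.9,0,-0.1],"spin":0},{"claw":35,"travel":[1.1,0,-0.1],"spin":0},{"claw":35,"travel":[1.3,0,-0.1],"spin":0},{"claw":35,"travel":[1.5,0,-0.1],"spin":0},{"claw":35,"travel":[1.7,0,-0.1],"spin":0},{"claw":35,"travel":[1.9,0,-0.1],"spin":0},{"claw":35,"travel":[2.1,0,-0.1],"spin":0},{"claw":35,"travel":[2.3,0,-0.1],"spin":0}]'
python3 where.py
python3 - <<'E'
from h import *
f=imaging.grab_frame("wrist"); cv2.imwrite("pics/w7.png",f["img"][:,:,::-1])
E
```

```text
clock: 9.7
eef_pos: [0.5532, 0.0211, 0.0341]
ee_rot: [0.599, 0.801, -0.0, -0.0]
contact_force: [0.2, -0.3, -0.7]
finger_gap: 0.347
t 9.7 fix [[12.1  1.  34.1]] yawerr deg -0.05 F [ 0.2 -0.3 -0.7] gap 0.35 q [-0.04  0.5   1.79  0.    0.86 -0.33]
```

View pics/w7.png

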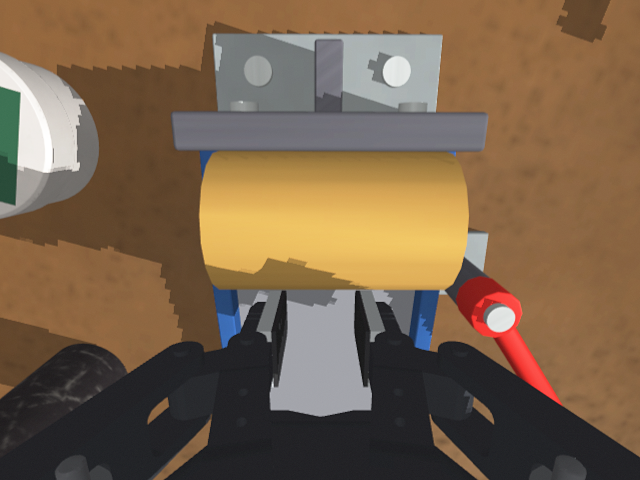

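The sleeve (335,220) has dropped over the crest and lies against the stop (row 150); force is back to about 0. I'll back away, lift clear and check.

```bash
python3 -m pendant '[{"claw":35,"travel":[-0.5,0,0],"spin":0},{"claw":35,"travel":[-2,0,0],"spin":0},{"claw":35,"travel":[-4,0,0],"spin":0},{"claw":35,"travel":[-4,0,-3],"spin":0},{"claw":20,"travel":[-4,0,-7],"spin":0},{"claw":0,"travel":[-4,0,-10],"spin":0},{"claw":0,"travel":[-4,0,-10],"spin":0},{"claw":0,"travel":[-4,0,-10],"spin":0},{"claw":0,"travel":[-4,0,-10],"spin":0}]'
cat > chk.py <<'E'
from h import *
import sys
fs=imaging.grab_frame("scene"); fd=imaging.grab_frame("side"); st=read_state(); fw=imaging.grab_frame("wrist")
n=sys.argv[1]
for k,f in(("s",fs),("d",fd),("w",fw)):
    g=np.ascontiguousarray(f["img"][:,:,::-1])
    m=brass(f); c,l,s,ce=cv2.connectedComponentsWithStats(m)
    th=np.linspace(0,2*np.pi,90)
    P=np.array([[57+25*np.cos(a),y,50+25*np.sin(a)] for a in th for y in(-40,40)])
    u=proj(f,f2w(P),st)
    print(k,"pred nest box",u.min(0).round(0),u.max(0).round(0),"blobs",[(s[i,:2].tolist(),(s[i,:2]+s[i,2:4]).tolist()) for i in range(1,c) if s[i,4]>300 and np.hypot(*(ce[i]-u.mean(0)))<60])
    if k=="s": g=cv2.resize(g[195:370,225:425],None,fx=3.4,fy=3.4,interpolation=cv2.INTER_CUBIC)
    if k=="d": g=cv2.resize(g[190:360,200:430],None,fx=3.4,fy=3.4,interpolation=cv2.INTER_CUBIC)
    cv2.imwrite(f"pics/{n}_{k}.png",g)
E
python3 chk.py c8; python3 where.py " -6,-124,130" " -6,-124,45"
```

```text
clock: 10.65
eef_pos: [0.5641, -0.0183, 0.1333]
ee_rot: [0.599, 0.801, -0.001, -0.001]
contact_force: [0.5, -0.3, -0.5]
finger_gap: -0.001
s pred nest box [272. 280.] [330. 322.] blobs [([273, 280], [329, 316])]
d pred nest box [267. 213.] [310. 248.] blobs [([270, 213], [312, 247])]
w pred nest box [248.  69.] [400. 159.] blobs [([255, 74], [405, 163])]
t 10.8 fix [[-28.3   1.7 132.9]] yawerr deg -0.06 F [ 1.  -0.6 -0.4] gap -0.0 q [-0.11  0.39  1.66 -0.    1.1  -0.39]
 -6,-124,130 tool cm [ 2.24 12.57  0.25]
 -6,-124,45 tool cm [ 2.23 12.59  8.75]
```

View pics/c8_s.png

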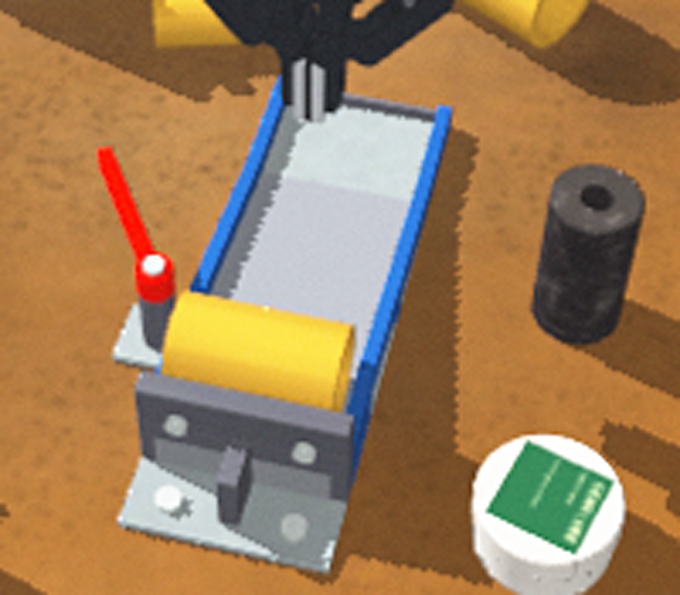

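View pics/c8_w.png

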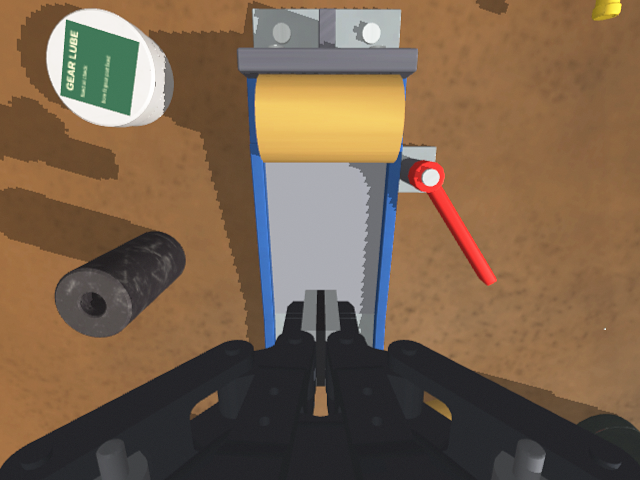

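The nested sleeve's outline matches the predicted nest box within 1–3 px in the scene and side views, and within about 6 px in the wrist view. The keeper is still open. Now I'll go outside the bar with the fingers shut.

```bash
python3 -m pendant '[{"claw":0,"travel":[0.8,4.5,0],"spin":0},{"claw":0,"travel":[1.6,9,0],"spin":0},{"claw":0,"travel":[2.2,12.6,0],"spin":0},{"claw":0,"travel":[2.2,12.6,0],"spin":0},{"claw":0,"travel":[2.2,12.6,4],"spin":0},{"claw":0,"travel":[2.2,12.6,7],"spin":0},{"claw":0,"travel":[2.2,12.6,8.6],"spin":0},{"claw":0,"travel":[2.2,12.6,8.6],"spin":0},{"claw":0,"travel":[2.2,12.6,8.6],"spin":0}]'
python3 - <<'E'
from h import *
f=imaging.grab_frame("wrist"); cv2.imwrite("pics/w9.png",f["img"][:,:,::-1])
g=imaging.grab_frame("scene")["img"][:,:,::-1]
cv2.imwrite("pics/s9.png",cv2.resize(g[195:370,225:425],None,fx=3.4,fy=3.4,interpolation=cv2.INTER_CUBIC))
st=read_state(); Rm=R.from_quat(st["ee_rot"]).as_matrix()
print(w2f(st["eef_pos"]),st["contact_force"])
r=62
for t in range(214,86,-6):
    a=np.radians(t); u=np.array([np.cos(a),np.sin(a)]); n=np.array([-u[1],u[0]])
    h=11*abs(n[0])+15*abs(n[1])
    P=np.array([23.5,-63])+r*u+(4+h)*n
    W=f2w(np.array([P[0],P[1],46.]))[0]
    print(t,P.round(0),(Rm.T@(W-st["eef_pos"])*100).round(1))
E
```

```text
clock: 11.7
eef_pos: [0.6789, 0.0388, 0.0476]
ee_rot: [0.599, 0.801, -0.001, -0.001]
contact_force: [-0.0, 0.6, 1.2]
finger_gap: -0.002
[[  -6.97371014 -126.05526467   49.43593492]] [-0.49151623 -0.0219945   1.46495244]
214 [ -15. -116.] [-0.8 -1.   0.3]
208 [ -21. -112.] [-1.4 -1.4  0.3]
202 [ -26. -107.] [-1.9 -1.9  0.3]
196 [ -30. -101.] [-2.3 -2.5  0.3]
190 [-34. -94.] [-2.7 -3.2  0.3]
184 [-37. -87.] [-3.  -3.9  0.3]
178 [-39. -80.] [-3.2 -4.6  0.3]
172 [-41. -75.] [-3.4 -5.1  0.3]
166 [-42. -69.] [-3.5 -5.7  0.3]
160 [-42. -62.] [-3.5 -6.4  0.3]
154 [-42. -56.] [-3.5 -7.   0.3]
148 [-41. -49.] [-3.4 -7.7  0.3]
142 [-39. -43.] [-3.2 -8.3  0.3]
136 [-37. -36.] [-3.  -9.   0.3]
130 [-33. -30.] [-2.6 -9.6  0.3]
124 [-29. -24.] [ -2.2 -10.2   0.3]
118 [-24. -18.] [ -1.7 -10.8   0.3]
112 [-18. -13.] [ -1.1 -11.3   0.3]
106 [-12.  -9.] [ -0.5 -11.7   0.3]
100 [-4. -5.] [  0.2 -12.1   0.3]
94 [ 3. -2.] [  1.  -12.4   0.3]
88 [10. -0.] [  1.7 -12.6   0.3]
```

View pics/w9.png

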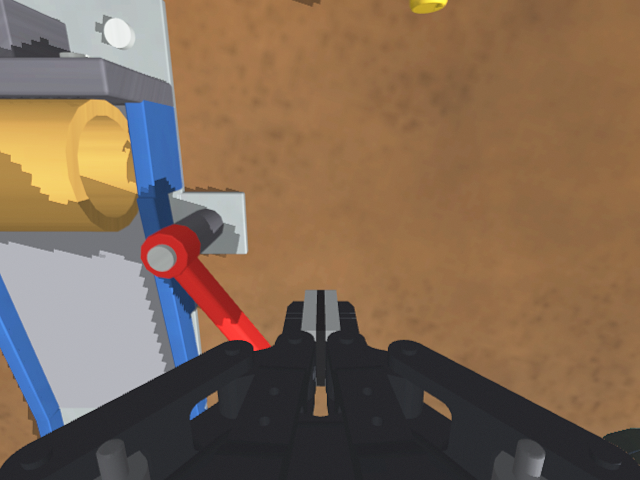

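View pics/s9.png

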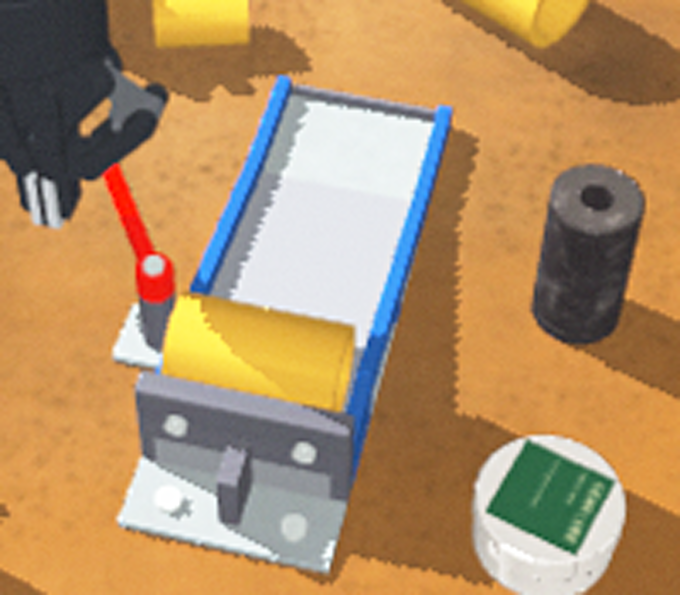

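```bash
python3 -m pendant '[{"claw":0,"travel":[-0.4,-0.5,0.2],"spin":0},{"claw":0,"travel":[-0.8,-1.0,0.2],"spin":0},{"claw":0,"travel":[-1.4,-1.4,0.2],"spin":0},{"claw":0,"travel":[-1.9,-1.9,0.2],"spin":0},{"claw":0,"travel":[-2.3,-2.5,0.2],"spin":0},{"claw":0,"travel":[-2.7,-3.2,0.2],"spin":0},{"claw":0,"travel":[-3.0,-3.9,0.2],"spin":0},{"claw":0,"travel":[-3.2,-4.6,0.2],"spin":0},{"claw":0,"travel":[-3.4,-5.1,0.2],"spin":0},{"claw":0,"travel":[-3.5,-5.7,0.2],"spin":0}]'
python3 where.py " -42,-62,46" " -41,-49,46" " -37,-36,46" " -29,-24,46" " -18,-13,46" " -4,-5,46" " 3,-2,46" " 8,0,46"
python3 - <<'E'
from h import *
f=imaging.grab_frame("wrist"); cv2.imwrite("pics/w10.png",f["img"][:,:,::-1])
g=imaging.grab_frame("scene")["img"][:,:,::-1]
cv2.imwrite("pics/s10.png",cv2.resize(g[195:370,225:425],None,fx=3.4,fy=3.4,interpolation=cv2.INTER_CUBIC))
E
```

```text
clock: 12.8
eef_pos: [0.6347, -0.011, 0.0464]
ee_rot: [0.599, 0.801, 0.0, 0.0]
contact_force: [0.8, 0.2, 0.7]
finger_gap: -0.0
t 12.8 fix [[-41.8 -68.1  46.4]] yawerr deg -0.06 F [0.8 0.2 0.7] gap -0.0 q [-0.08  0.56  1.59 -0.    0.99 -0.37]
 -42,-62,46 tool cm [-0.02 -0.61  0.04]
 -41,-49,46 tool cm [ 0.08 -1.91  0.04]
 -37,-36,46 tool cm [ 0.48 -3.21  0.04]
 -29,-24,46 tool cm [ 1.28 -4.41  0.04]
 -18,-13,46 tool cm [ 2.37 -5.51  0.03]
 -4,-5,46 tool cm [ 3.77 -6.31  0.03]
 3,-2,46 tool cm [ 4.47 -6.61  0.03]
 8,0,46 tool cm [ 4.97 -6.81  0.03]
```

View pics/w10.png

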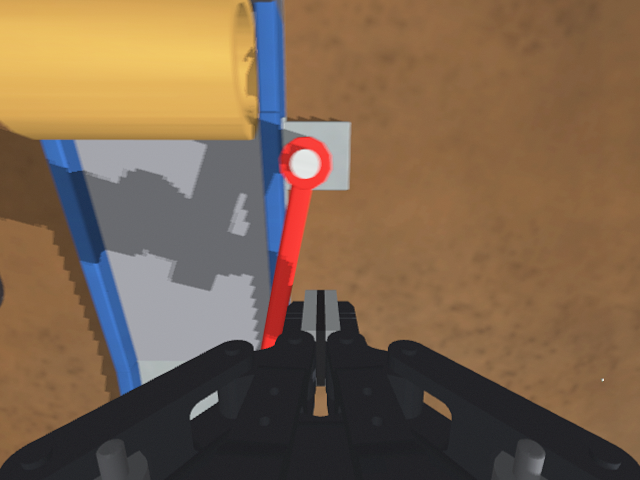

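View pics/s10.png

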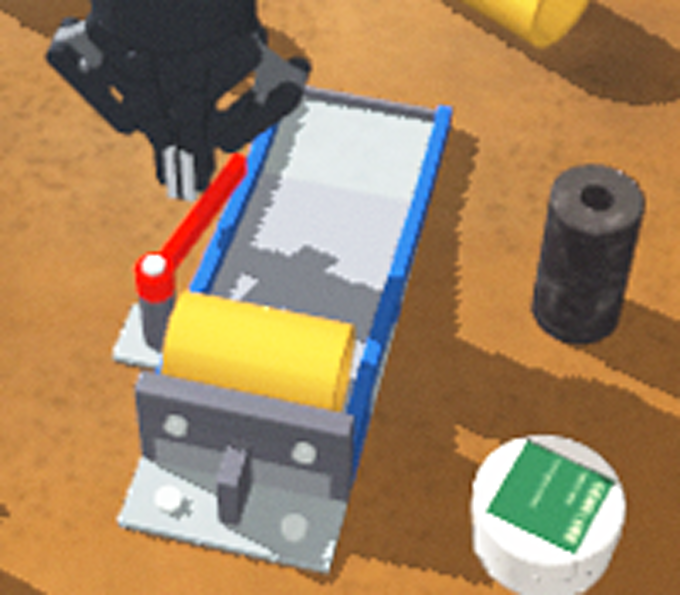

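The bar is swinging with the finger: the bar tip is over the near side wall at (240,160) in the scene crop. Continuing the arc.

```bash
python3 -m pendant '[{"claw":0,"travel":[0,-0.6,0],"spin":0},{"claw":0,"travel":[0,-1.2,0],"spin":0},{"claw":0,"travel":[0.1,-1.9,0],"spin":0},{"claw":0,"travel":[0.3,-2.5,0],"spin":0},{"claw":0,"travel":[0.5,-3.2,0],"spin":0},{"claw":0,"travel":[0.9,-3.8,0],"spin":0},{"claw":0,"travel":[1.3,-4.4,0],"spin":0},{"claw":0,"travel":[1.8,-5.0,0],"spin":0},{"claw":0,"travel":[2.4,-5.5,0],"spin":0},{"claw":0,"travel":[3.0,-5.9,0],"spin":0},{"claw":0,"travel":[3.5,-6.2,0],"spin":0},{"claw":0,"travel":[3.8,-6.3,0],"spin":0}]'
python3 where.py "8,0,46"
python3 chk.py c11
```

```text
clock: 14.1
eef_pos: [0.5629, 0.0085, 0.0463]
ee_rot: [0.599, 0.801, -0.0, -0.0]
contact_force: [0.7, -0.5, 0.3]
finger_gap: -0.0
t 14.1 fix [[-2.7 -4.7 46.3]] yawerr deg -0.03 F [ 0.7 -0.5  0.3] gap -0.0 q [-0.06  0.49  1.75 -0.    0.9  -0.35]
8,0,46 tool cm [ 1.07 -0.47  0.03]
s pred nest box [272. 280.] [330. 322.] blobs [([273, 281], [329, 316])]
d pred nest box [267. 213.] [310. 248.] blobs [([269, 222], [299, 247])]
w pred nest box [177. 101.] [432. 236.] blobs [([189, 109], [441, 241])]
```

View pics/c11_w.png

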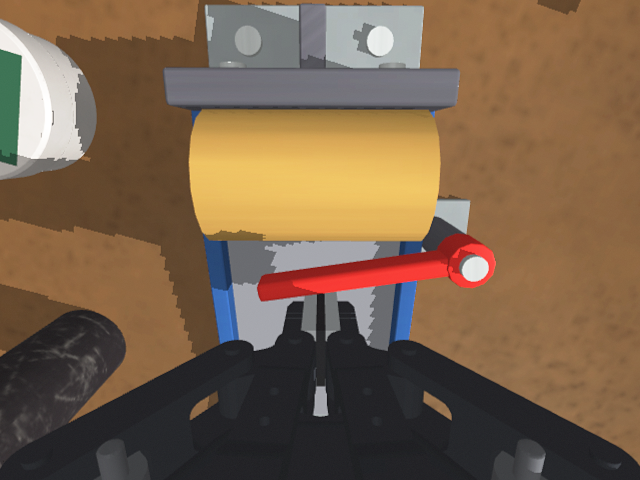

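View pics/c11_s.png

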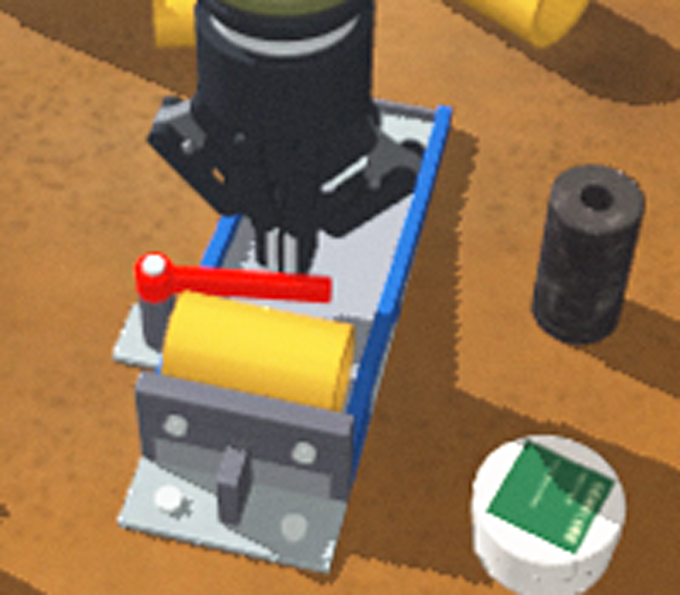

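```bash
python3 -m pendant '[{"claw":0,"travel":[0.2,-0.1,0],"spin":0},{"claw":0,"travel":[0.4,-0.2,0],"spin":0},{"claw":0,"travel":[0.6,-0.3,0],"spin":0},{"claw":0,"travel":[0.75,-0.3,0],"spin":0},{"claw":0,"travel":[0.9,-0.3,0],"spin":0},{"claw":0,"travel":[1.0,-0.3,0],"spin":0},{"claw":0,"travel":[1.0,-0.3,0],"spin":0}]'
python3 where.py; python3 chk.py c12
```

```text
clock: 14.95
eef_pos: [0.5578, 0.0169, 0.0462]
ee_rot: [0.599, 0.801, -0.0, -0.0]
contact_force: [0.4, -0.4, -0.0]
finger_gap: -0.005
t 14.95 fix [[ 6.8 -2.2 46.2]] yawerr deg -0.05 F [ 0.4 -0.4 -0. ] gap -0.0 q [-0.05  0.48  1.77  0.    0.89 -0.33]
s pred nest box [272. 280.] [330. 322.] blobs [([273, 281], [329, 316])]
d pred nest box [267. 213.] [310. 248.] blobs [([269, 223], [297, 247])]
w pred nest box [188. 128.] [437. 259.] blobs [([199, 136], [445, 264])]
```

View pics/c12_w.png

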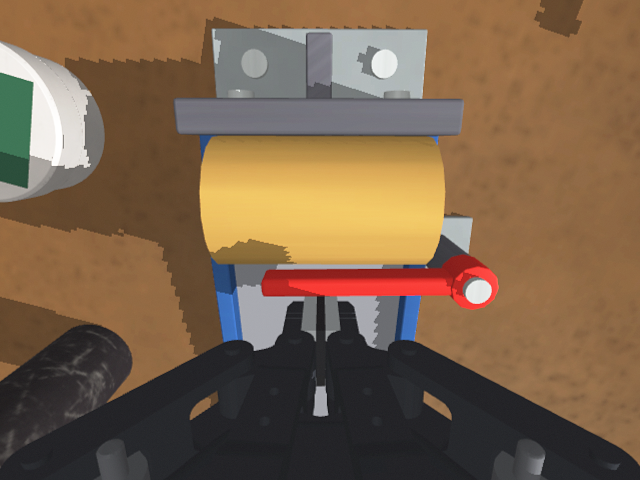

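```bash
python3 -m pendant '[{"claw":0,"travel":[0.1,0,0],"spin":0},{"claw":0,"travel":[0.2,0,0],"spin":0},{"claw":0,"travel":[0.3,0,0],"spin":0},{"claw":0,"travel":[0.3,0,0],"spin":0}]'
python3 where.py
```

```text
clock: 15.5
eef_pos: [0.5577, 0.018, 0.0464]
ee_rot: [0.598, 0.801, -0.001, 0.001]
contact_force: [0.7, -6.2, -1.0]
finger_gap: 0.003
t 15.5 fix [[ 7.9 -2.4 46.4]] yawerr deg 0.0 F [ 0.7 -6.2 -1. ] gap 0.0 q [-0.04  0.48  1.77 -0.    0.89 -0.33]
```

The force rose to 6 N, so the bar is on its end stop. Hold briefly, retreat and check.

```bash
python3 -m pendant '[{"claw":0,"travel":[0.1,0,0],"spin":0},{"claw":0,"travel":[0.1,0,0],"spin":0},{"claw":0,"travel":[0.1,0,0],"spin":0}]'
python3 -m pendant '[{"claw":0,"travel":[-0.3,0,0],"spin":0},{"claw":0,"travel":[-1.5,0,0],"spin":0},{"claw":0,"travel":[-4,0,0],"spin":0},{"claw":0,"travel":[-6,0,-2],"spin":0},{"claw":0,"travel":[-6,0,-6],"spin":0},{"claw":0,"travel":[-6,0,-10],"spin":0},{"claw":0,"travel":[-6,0,-12],"spin":0},{"claw":0,"travel":[-6,0,-12],"spin":0},{"claw":0,"travel":[-6,0,-12],"spin":0}]'
python3 where.py; python3 chk.py c13
python3 - <<'E'
from h import *
st=read_state(); 
fs=imaging.grab_frame("scene"); st=read_state(); fw=imaging.grab_frame("wrist")
for k,f in(("s",fs),("w",fw)):
    h=cv2.cvtColor(f["img"],cv2.COLOR_RGB2HSV); m=cv2.inRange(h,(0,180,110),(6,255,255))|cv2.inRange(h,(175,180,110),(180,255,255))
    n,l,s,ce=cv2.connectedComponentsWithStats(m)
    pc=proj(f,f2w(np.array([24.5,-62,59.])),st)[0]
    for i in range(1,n):
        if s[i,4]>60 and np.hypot(*(ce[i]-pc))<120:
            ys,xs=np.where(l==i); F=w2f(cast(f,np.c_[xs,ys],.059,st))
            sel=F[(F[:,1]>-45)]; vx,vy,x0,y0=cv2.fitLine(sel[:,:2].astype(np.float32),cv2.DIST_HUBER,0,.01,.01).ravel()
            a=np.degrees(np.arctan2(vy,vx))%180; print(k,"bar angle",a,"joint",np.radians(225-a),"n",len(sel),"x",x0.round(1),"y",F[:,1].min().round(),F[:,1].max().round())
E
```

```text
clock: 15.8
eef_pos: [0.5577, 0.0181, 0.0464]
ee_rot: [0.598, 0.801, -0.001, 0.002]
contact_force: [1.7, -9.4, -2.0]
finger_gap: 0.001
clock: 16.7
eef_pos: [0.5738, -0.0372, 0.1663]
ee_rot: [0.599, 0.801, 0.0, 0.0]
contact_force: [-1.0, 0.2, -0.3]
finger_gap: -0.0
t 16.7 fix [[-49.6  -2.2 166.3]] yawerr deg -0.07 F [-1.   0.2 -0.3] gap -0.0 q [-0.14  0.36  1.6   0.    1.18 -0.42]
s pred nest box [272. 280.] [330. 322.] blobs [([273, 281], [329, 316])]
d pred nest box [267. 213.] [310. 248.] blobs [([269, 213], [311, 247])]
w pred nest box [252.  43.] [385. 126.] blobs [([258, 48], [390, 129])]
s bar angle 89.30632 joint 2.3683014 n 213 x 26.9 y -70.0 23.0
w bar angle 89.890854 joint 2.3580995 n 1077 x 21.7 y -72.0 21.0
```

View pics/c13_w.png

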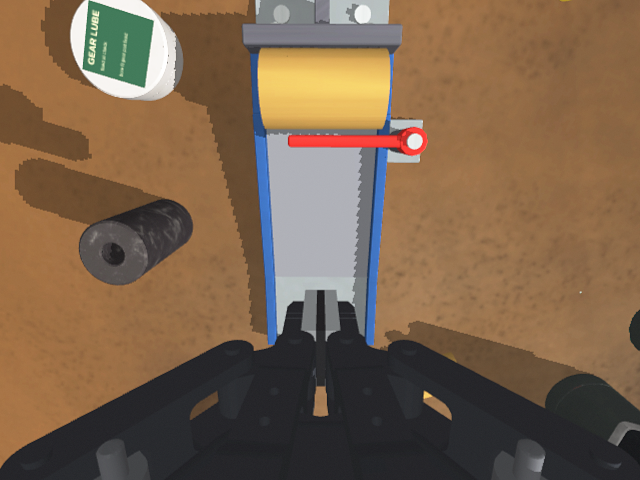

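View pics/c13_s.png

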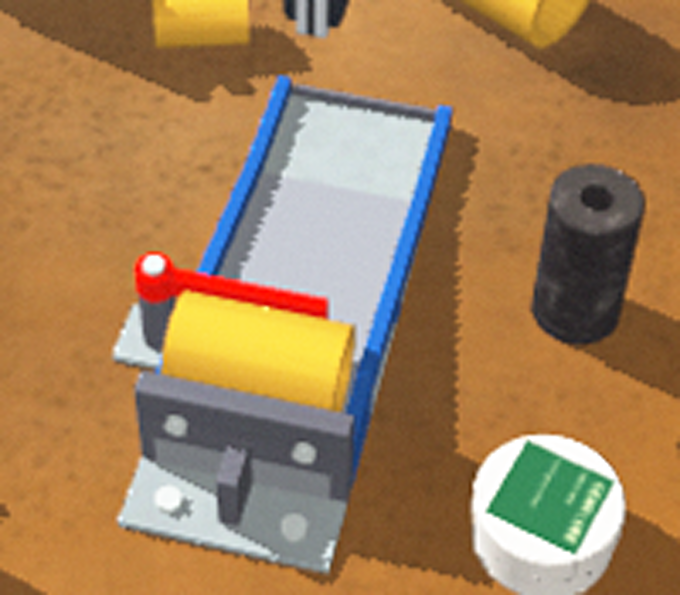

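View pics/c13_d.png

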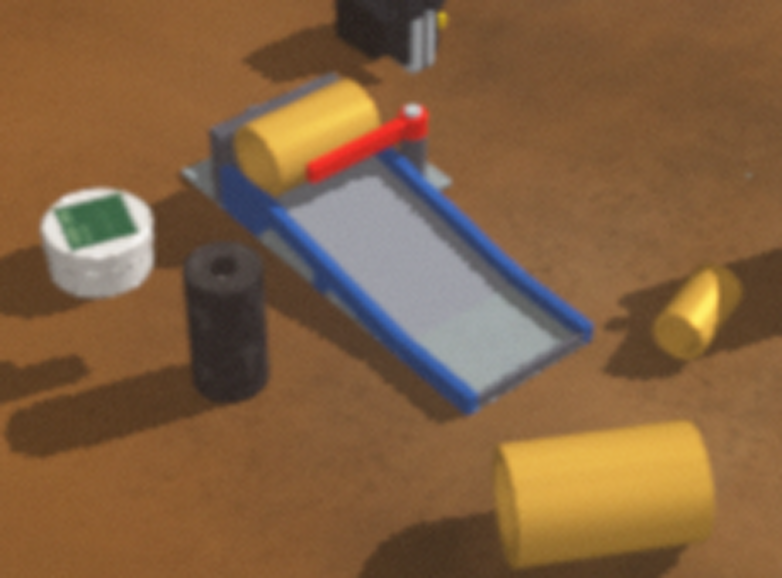

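The bar is square across the lane behind the sleeve (joint about 2.36), the sleeve is in the nest, and the bystanders look unmoved. The arm is clear, so I'm handing in.

```bash
python3 -c "
from rig import close_job
print(close_job())"
```

```text
the job is handed in; nothing more can be done
None
```

I pushed the sleeve slowly (20–40 mm/s commanded) up the ramp with two low fingertips, over the crest and into the nest. I then swung the keeper shut with the closed fingers, backed the arm clear and handed in at about 17 s.

**Sleeve:** its outline matched the predicted nest position within about 1–2 px in the side view. In the scene view it matched on three sides; the lower edge, behind the stop, could not be compared. It looks square to the lane.

**Keeper:** contact force rose to about 9 N at the end stop. The bar measured 2.37 rad from the scene camera and 2.36 rad from the wrist camera, against 2.356 for fully shut.

**Bystanders:** the bush and tin look unmoved in the last pictures. I measured no positions afterwards. The gearhead was only partly in the last views, but the arm never went near it.

**Disagreement:** the wrist camera placed the whole fixture about 3–6 px (roughly 2–3 mm) off the pose I got from the fixed cameras. I put this down to calibration, since the sleeve was seen resting against the stop.

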